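Put three lab containers back into their own spill trays

ROBOT

A 6-joint arm with a two-finger parallel gripper is mounted at the origin on the work surface. World frame = base frame: x ahead of the robot, y to its left, z up, the work surface at z = 0. Lengths are in m, angles in degrees, forces in N, time in s.
With the tool pointing down it reaches from about 0.4 to 0.825 m from the base axis. Payload 7 kg.
Tool frame: the origin (TCP) lies midway between the tips of the shut fingers; the grasp point (between the pads) lies 19 mm behind it; z points along the fingers, y is the line along which they close (so a half turn about z gives the same grasp; the last joint's range is limited). The gripper opens to 88 mm and grips with 3 to 60 N. Pads are 19 mm wide; open, the fingers measure 130 mm over their backs; the gripper's body (78 mm by 193 mm) begins 47 mm behind the grasp point.
Start: joints at [-58.149, 20.546, 0.682, 0, -70.136, -16.507], TCP at [0.179, -0.651, 0.227] pointing down, gripper open.
Joint ranges: [-176.03, 176.03], [-82.01, 121.73], [-58.28, 71.71], [-173.87, 95.51], [-174.79, -0.11], [-173.66, 173.66]. Speed limits (degrees/s): [136.94, 136.94, 172.46, 180, 180, 180].

INTERFACE

Orientations are given as [roll, pitch, yaw] about the fixed x, y, z axes, in that order (R = Rz(yaw) Ry(pitch) Rx(roll)).
In Python, from plant import ctrl gives the robot as it stands. The module is installed in compiled form; this text tells all that it offers.
- The arm moves only by the tool play_rows, never from a script. Its argument "commands" is a list that holds one entry, the list of rows, each a list of 7 numbers: the turn, a rotation vector about the tool's x, y, z in rad, then the shift along the tool's x, y, z in cm, then the finger opening in cm, from 0 to 8.76. In form: [[[ax, ay, az, x, y, z, grip], ...]]. A call has 1 to 8 rows; each row is the pose to reach, as a shift and turn from the pose commanded when the call began, along the tool's axes at that moment; what a row does not reach only later rows make up. A row lasts 1/12 s, in which the tool goes at most 41.7 mm and 7.16 degrees, less where a joint would pass 70% of its speed; a pose out of reach is approached as far as the arm can. A call with a gripper value outside its range is refused whole. The fingers move at their own pace and stop on an object; the grip force is fixed at half the most. Time passes only in rows, so rows that repeat a pose let the fingers close. It gives the time, the measured TCP pose, the force, the opening and the grip force at its end, in the units of the state.
- ctrl.get_obs(): the state, without advancing time (a new reading comes with each control period).
- ctrl.snapshot(name): name is "scene" or "side" or "wrist"; returns a dict with "color" (420x560x3 uint8, red, green, blue), "camera_matrix" (3x3 intrinsics, pixels), "origin" and "rotation" of the camera in the world; the wrist camera has in their place "hand_eye" (4x4, takes a point from camera to tool coordinates, whose origin is the TCP and whose axes are the flange's). Camera axes: x right, y down, z forward; pixel columns grow to the right and rows downward; lengths in m; the calibration is good to about 2 mm. The wrist camera is an equidistant fisheye: a pixel r from the principal point sees the ray r / f radians off the axis. A picture is of the moment at which its call begins: read the wrist's pose just before it. There is no depth.
- ctrl.close_job(): hands the job in; it is judged then, once.
Trained networks look in a picture, given as the dict that the camera call returned (one of the last four; its "shot" number tells which), for a name from the list of things; names that differ only in an ending like _2 or _b are one class to them, and where a whole thing is asked for, a point or a joint stands for the part that bears it (a point fixed in the world has none). Each returns a list of dicts, best first, with "conf" (0 to 1); they miss things now and then, are a little off and sometimes report something else, mostly with a low value. They report only what shows in the picture. A call takes as long as a camera call.
- ctrl.find_in(picture, name): "bbox" ([left, top, width, height] in pixels, round what is visible of it).
The state is a dict: "clock": time; "joint_pos": joint angles; "qvel": joint speeds; "tau": joint torques, N m; "tool_pos": TCP position; "orientation": TCP orientation; "force": force on the tool from outside, world axes, zero at the start; "moment": the same for the moment, N m; "opening": finger opening in m; "gripper_force": force on a finger pad.
Only numpy, scipy, OpenCV 4.12 (cv2) and the standard library are available. Lean on these libraries where they do the work, as an engineer would, in place of code of your own. Each camera call takes 0.05 s, during which the arm holds its last target. There are 200 camera calls.

TASK

The three white containers stand in each other's steel spill trays. Using the empty cork mat as a parking place for one of them on the way, move them round until each stands in the middle of the tray that has its own outline: the square bottle in the square tray, the round jar in the round tray, and the oblong box lengthwise in the oblong tray. Keep them upright, set them down without dropping them, and leave the beaker, the brown bottle and the brass weight standing where they are.

Things in the scene. Friction and masses are not known exactly. Their poses are not given: they have to be found in the camera images.
- round_jar: Round white plastic jar with a blue lid, the only round one of the three white containers: body 56 mm diameter, 70 mm high; lid on top 60 mm diameter, 22 mm high (from 70 to 92 mm above the underside). About 0.15 to 0.3 kg. Loose, upright. Origin: centre of the underside; z up. It starts in the square tray.
- oblong_box: Closed oblong white plastic slide box with a blue lid that does not come off: 102 mm long (its x), 48 mm wide (its y), 64 mm high; the lid is the upper 22 mm. About 0.14 to 0.28 kg. Loose. Origin: centre of the underside; x along its length, z up. It starts in the round tray.
- square_bottle: White plastic bottle of square section: body 60 x 60 mm (sides along its x and y), 94 mm high, then a short shoulder and a round blue screw cap of 38 mm diameter from 104 to 132 mm above the underside (total height 132 mm). About 0.2 to 0.42 kg. Loose, upright. Origin: centre of the underside; z up. It starts in the oblong tray.
- square_tray: Square steel spill tray, 120 x 120 mm outside, lip 12 mm high and 4 mm thick, floor 4 mm above the bench. Fixed to the bench. Origin: centre of its underside on the bench; x and y along its sides.
- round_tray: Round steel spill tray, 130 mm outside diameter at the rim, lip 12 mm high and 4 mm thick, floor 4 mm above the bench. Fixed to the bench. Origin: centre of its underside on the bench.
- oblong_tray: Oblong steel spill tray, 170 mm long (its x) by 100 mm wide (its y) outside, lip 12 mm high and 4 mm thick, floor 4 mm above the bench. Fixed to the bench. Origin: centre of its underside on the bench; x along its length.
- cork_mat: Flat brown cork mat, 140 mm (its x) by 110 mm (its y), 4 mm thick, no lip; empty at the start: the free spot. Fixed to the bench. Origin: centre of its underside on the bench.
- beaker: Bystander: clear glass beaker, 64 mm diameter at the rim, 85 mm high. Origin: centre of its underside. Loose; leave it where it stands.
- amber_bottle: Bystander: brown glass bottle with a black cap, 54 mm diameter, 125 mm high. Origin: centre of its underside. Loose; leave it where it stands.
- weight: Bystander: brass balance weight with a knob, 38 mm diameter, 60 mm high. Origin: centre of its underside. Loose; leave it where it stands.

How it is judged (in metres and radians):
On the way:
1. one of the three containers stands upright and released on the cork mat, within 50 mm of its middle (((horizontal distance between round_jar and cork_mat below 0.05 m and height (world z) of round_jar below 0.01 m and angle between round_jar's own z axis and vertical below 0.1 rad and linear speed of round_jar below 0.02 m/s and contact force between the fingers and round_jar below 0.1 N) or (horizontal distance between oblong_box and cork_mat below 0.05 m and height (world z) of oblong_box below 0.01 m and angle between oblong_box's own z axis and vertical below 0.1 rad and linear speed of oblong_box below 0.02 m/s and contact force between the fingers and oblong_box below 0.1 N) or (horizontal distance between square_bottle and cork_mat below 0.05 m and height (world z) of square_bottle below 0.01 m and angle between square_bottle's own z axis and vertical below 0.1 rad and linear speed of square_bottle below 0.02 m/s and contact force between the fingers and square_bottle below 0.1 N))), for 0.2 s.
At the end, for the whole second after the job is handed in: Each container stands upright (within 6 degrees), released and at rest on the floor of the tray of its own outline, within 15 mm of the tray's centre; the oblong box lies along the oblong tray within 15 degrees, either way round (horizontal distance between round_jar and round_tray below 0.015 m and height (world z) of each of round_jar, oblong_box, square_bottle below 0.01 m and angle between each of round_jar, oblong_box, square_bottle's own z axis and vertical below 0.1 rad and linear speed of each of round_jar, oblong_box, square_bottle below 0.02 m/s and angular speed of each of round_jar, oblong_box, square_bottle below 0.2 rad/s and contact force between the fingers and round_jar below 0.1 N and horizontal distance between oblong_box and oblong_tray below 0.015 m and contact force between the fingers and oblong_box below 0.1 N and horizontal distance between square_bottle and square_tray below 0.015 m and contact force between the fingers and square_bottle below 0.1 N and angle between the x axis of oblong_box and the x axis of oblong_tray, either way round below 0.26 rad); the robot touches nothing.
It fails at once if a container is tipped by more than 30 degrees (angle between any of round_jar, oblong_box, square_bottle's own z axis and vertical above 0.52 rad).
It fails at once if a container is dropped: in free fall with its underside more than 30 mm above the bench ((height (world z) of round_jar above 0.03 m and contact force between round_jar and anything else below 0.02 N) or (height (world z) of oblong_box above 0.03 m and contact force between oblong_box and anything else below 0.02 N) or (height (world z) of square_bottle above 0.03 m and contact force between square_bottle and anything else below 0.02 N)).
It fails at once if the beaker, the amber bottle or the brass weight is moved more than 30 mm or knocked over (distance of any of beaker, amber_bottle, weight from where it was at the start of the episode above 0.03 m or angle between any of beaker, amber_bottle, weight's own z axis and vertical above 0.5 rad).
It also fails if it takes over 131 s, if anything falls off the work surface, if the arm or the gripper's body presses on something with over 40 N, if the wrist force passes 120 N, or if a joint passes its speed limit or range.

## Working session

There is one attempt and no reset: what is moved stays moved. The work goes in short steps, Python scripts to look and compute and a tool call to move; the robot and the scene stay as the last step left them, time stands still between calls to the robot, and variables do not carry over. Pictures are saved under pics/ and viewed, at most 14 in all, crops included, and the job is handed in when it is done.

Besides the shell and the picture viewer there is one more tool, called as a command line: name --argument value ..., lists and objects as JSON in quotes. play_rows: Moves the arm, as the interface text tells. Its arguments: {"type":"object","properties":{"commands":{"type":"array","items":{"type":"array","items":{"type":"array","items":{"type":"number"}}}}},"required":["commands"]}

```bash
mkdir -p pics; cat > h.py <<'E'
import numpy as np, cv2, json
from plant import ctrl
from scipy.spatial.transform import Rotation as R
def save(s,n): cv2.imwrite(f'pics/{n}.png', s['color'][:,:,::-1])
def pix2plane(s,u,v,z):
    K=np.array(s['camera_matrix']);d=np.array(s['rotation'])@np.linalg.inv(K)@[u,v,1];o=np.array(s['origin'])
    return o+d*(z-o[2])/d[2]
def proj(s,P):
    c=(np.atleast_2d(P)-np.array(s['origin']))@np.array(s['rotation']);q=c@np.array(s['camera_matrix']).T
    return q[:,:2]/q[:,2:]
E
python3 - <<'E'
from h import *
o=ctrl.get_obs();print({k:np.round(v,3).tolist() for k,v in o.items()})
for n in ("scene","side"):
    s=ctrl.snapshot(n);save(s,n);print(n,np.round(s['origin'],3),np.round(s['rotation'],3).tolist(),np.round(s['camera_matrix'],1).tolist())
    for t in "round_jar oblong_box square_bottle square_tray round_tray oblong_tray cork_mat beaker amber_bottle weight".split():
        r=ctrl.find_in(s,t);print(t,[(np.round(x['bbox']).tolist(),round(x['conf'],2)) for x in r[:2]])
E
```

```text
{'clock': 0.0, 'joint_pos': [-58.151, 20.59, 0.632, -0.022, -70.136, -16.508], 'qvel': [-0.047, 0.046, -0.103, -0.041, 0.063, -0.022], 'tau': [-0.002, -58.273, 29.304, 6.997, 0.007, -0.0], 'tool_pos': [0.178, -0.65, 0.226], 'orientation': [179.904, -0.006, -164.667], 'force': [0.403, -0.461, -0.467], 'moment': [0.018, -0.029, -0.005], 'gripper_force': 0.0, 'opening': 0.087}
scene [ 1.371 -0.194  0.983] [-138.875, -0.642, 77.171] [[535.1, 0.0, 276.3], [0.0, 535.1, 204.1], [0.0, 0.0, 1.0]]
round_jar [([218.0, 166.0, 27.0, 44.0], 0.73)]
oblong_box [([382.0, 127.0, 43.0, 44.0], 0.9)]
square_bottle [([110.0, 142.0, 34.0, 57.0], 0.61)]
square_tray [([209.0, 180.0, 49.0, 44.0], 0.71), ([304.0, 198.0, 51.0, 55.0], 0.58)]
round_tray [([376.0, 142.0, 51.0, 32.0], 0.67)]
oblong_tray [([102.0, 163.0, 57.0, 58.0], 0.78)]
cork_mat [([305.0, 201.0, 47.0, 53.0], 0.76)]
beaker [([293.0, 139.0, 28.0, 37.0], 0.59)]
amber_bottle [([253.0, 231.0, 25.0, 47.0], 0.78)]
weight [([293.0, 139.0, 26.0, 37.0], 0.72), ([136.0, 236.0, 22.0, 27.0], 0.68)]
side [0.014 0.724 0.806] [-129.884, -0.978, -142.034] [[445.6, 0.0, 272.6], [0.0, 445.6, 216.4], [0.0, 0.0, 1.0]]
round_jar [([300.0, 185.0, 24.0, 45.0], 0.59)]
oblong_box [([178.0, 309.0, 57.0, 48.0], 0.61)]
square_bottle [([366.0, 153.0, 33.0, 47.0], 0.94)]
square_tray [([280.0, 202.0, 61.0, 37.0], 0.6), ([181.0, 308.0, 53.0, 53.0], 0.59)]
round_tray [([175.0, 331.0, 66.0, 40.0], 0.72)]
oblong_tray [([348.0, 175.0, 66.0, 40.0], 0.78)]
cork_mat [([201.0, 221.0, 57.0, 43.0], 0.7)]
beaker [([278.0, 241.0, 21.0, 41.0], 0.64), ([349.0, 175.0, 66.0, 40.0], 0.57)]
amber_bottle [([234.0, 161.0, 18.0, 44.0], 0.63)]
weight [([307.0, 157.0, 17.0, 17.0], 0.77), ([351.0, 176.0, 60.0, 35.0], 0.32)]
```

View pics/scene.png

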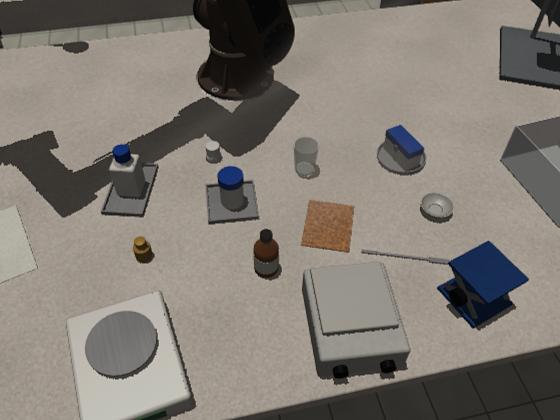

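View pics/side.png

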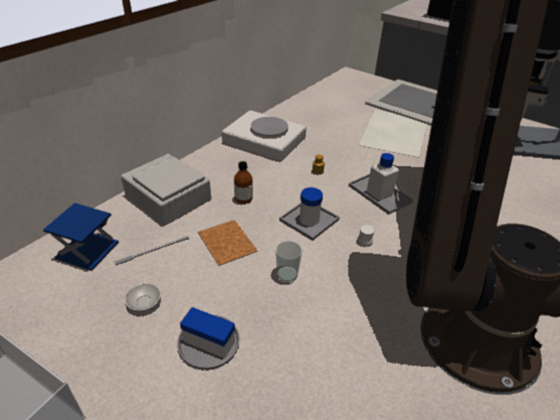

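```bash
sed -i "s/np.array(s\['rotation'\])/rot(s)/g" h.py; cat >> h.py <<'E'
def rot(s):
    r=np.array(s['rotation']); return r if r.shape==(3,3) else R.from_euler('xyz',r,degrees=True).as_matrix()
def cyl(d,z0,z1):
    a=np.linspace(0,2*np.pi,40);return np.array([[d/2*np.cos(t),d/2*np.sin(t),z] for t in a for z in (z0,z1)])
def box(l,w,z0,z1): return np.array([[x*l/2,y*w/2,z] for x in(-1,1) for y in(-1,1) for z in(z0,z1)])
M=dict(round_jar=np.vstack([cyl(.056,0,.07),cyl(.06,.07,.092)])+[0,0,.004],oblong_box=box(.102,.048,.004,.068),
 square_bottle=np.vstack([box(.06,.06,0,.094),cyl(.038,.104,.132)])+[0,0,.004],square_tray=box(.12,.12,0,.012),
 round_tray=cyl(.13,.006,.012),oblong_tray=box(.17,.1,0,.012),cork_mat=box(.14,.11,0,.004),beaker=cyl(.064,0,.085),
 amber_bottle=np.vstack([cyl(.054,0,.08),cyl(.025,.1,.125)]),weight=np.vstack([cyl(.038,0,.035),cyl(.02,.04,.06)]))
def place(m,p): 
    c,s=np.cos(p[2]),np.sin(p[2]);return m@np.array([[c,s,0],[-s,c,0],[0,0,1]])+[p[0],p[1],0]
E
cat > fit.py <<'E'
from h import *
from scipy.optimize import least_squares
S={n:ctrl.snapshot(n) for n in("scene","side")}
res={}
for t,m in M.items():
    bs={}
    for n,s in S.items():
        r=ctrl.find_in(s,t)
        if t=='weight' and n=='scene': r=[x for x in r if x['bbox'][1]>200]
        if r: bs[n]=np.array(r[0]['bbox'])
    def f(p):
        o=[]
        for n,b in bs.items():
            q=proj(S[n],place(m,p));o+=list(np.r_[q.min(0)-b[:2],q.max(0)-b[:2]-b[2:]])
        return o
    best=min((least_squares(f,np.r_[pix2plane(S['scene'],*(bs['scene'][:2]+bs['scene'][2:]/2),.03)[:2],y],loss='soft_l1') for y in np.linspace(0,np.pi,9)[:-1]),key=lambda z:z.cost)
    res[t]=best.x.tolist();print(t,np.round(best.x[:2],4),np.round(np.degrees(best.x[2]),1),'cost',round(best.cost,1),np.round(f(best.x),1))
json.dump(res,open('est.json','w'))
ims=[]
for n,s in S.items():
    k=3 if n=='scene' else 3;im=cv2.resize(s['color'][:,:,::-1].copy(),None,fx=k,fy=k,interpolation=cv2.INTER_CUBIC)
    for t,m in M.items():
        q=(proj(s,place(m,res[t]))*k+1)
        if 'tray' in t or t=='cork_mat':
            top=m[m[:,2]==m[:,2].max()];h=cv2.convexHull(proj(s,place(top,res[t])).astype(np.float32)*k+1)
        else: h=cv2.convexHull(q.astype(np.float32))
        cv2.polylines(im,[h.astype(np.int32)],True,(0,255,0) if 'tray' in t else (0,0,255),1)
    c=im[360:860,270:1320] if n=='scene' else im[400:1120,480:1280]
    c=cv2.resize(c,None,fx=min(800/c.shape[1],600/c.shape[0]),fy=min(800/c.shape[1],600/c.shape[0]));cv2.imwrite(f'pics/fit_{n}.png',c)
E
python3 fit.py
```

```text
round_jar [ 0.5083 -0.0926] 67.8 cost 7.2 [ 0.9  0.9 -1.1 -1.3 -3.1  1.5  1.2 -2.6]Traceback (most recent call last):
  File "fit.py", line 16, in <module>
    best=min((least_squares(f,np.r_[pix2plane(S['scene'],*(bs['scene'][:2]+bs['scene'][2:]/2),.03)[:2],y],loss='soft_l1') for y in np.linspace(0,np.pi,9)[:-1]),key=lambda z:z.cost)
  File "fit.py", line 16, in <genexpr>
    best=min((least_squares(f,np.r_[pix2plane(S['scene'],*(bs['scene'][:2]+bs['scene'][2:]/2),.03)[:2],y],loss='soft_l1') for y in np.linspace(0,np.pi,9)[:-1]),key=lambda z:z.cost)
                                                           ~~^^^^^^^^^
KeyError: 'scene'
```

```bash
python3 - <<'E'
t=open('fit.py').read()
t=t.replace("S={n","B=dict(round_jar=([218,166,27,44],[300,185,24,45]),oblong_box=([382,127,43,44],[178,309,57,48]),square_bottle=([110,142,34,57],[366,153,33,47]),square_tray=([209,180,49,44],[280,202,61,37]),round_tray=([376,142,51,32],[175,331,66,40]),oblong_tray=([102,163,57,58],[348,175,66,40]),cork_mat=([305,201,47,53],[201,221,57,43]),beaker=([293,139,28,37],[278,241,21,41]),amber_bottle=([253,231,25,47],[234,161,18,44]),weight=([136,236,22,27],[307,157,17,17]))\nS={n")
a=t.index("    for n,s in S.items():\n        r=");b=t.index("    def f")
t=t[:a]+"    bs={n:np.array(v,float) for n,v in zip(S,B[t])}\n"+t[b:]
open('fit.py','w').write(t)
E
python3 fit.py
```

```text
round_jar [ 0.5059 -0.0945] 154.4 cost 5.8 [-0.2 -1.1 -0.8 -0.9 -0.9  1.4 -1.2 -4. ]
oblong_box [0.4456 0.3665] 203.7 cost 4.4 [-1.1 -3.3  1.9 -0.  -0.5 -0.7  0.3 -0.1]
square_bottle [ 0.4114 -0.3339] 0.7 cost 2.0 [-0.   1.2  0.3 -0.3  0.1 -1.5  0.4  1. ]
square_tray [ 0.507 -0.097] 82.0 cost 7.3 [-2.2 -0.4 -0.1 -1.5 -1.1 -4.  -1.1  1.6]
round_tray [0.4436 0.3692] 156.4 cost 21.8 [  1.   -5.3   0.1  -1.6   1.2 -15.6  -1.5  -0.3]
oblong_tray [ 0.4122 -0.3323] 163.9 cost 8.2 [-0.1 -2.1 -0.1 -4.6 -0.5 -3.  -1.2 -0.6]
cork_mat [0.6303 0.1113] 161.0 cost 9.9 [-2.5  0.   0.1 -1.5 -5.6 -3.3 -0.3  0.7]
beaker [0.4369 0.1083] -2.9 cost 10.9 [ 0.3 -2.5 -0.5  2.4 -5.6 -1.6  1.5  1.7]
amber_bottle [ 0.7145 -0.0566] 46.4 cost 3.5 [-0.2 -2.7  0.6  0.3 -0.7 -1.   0.7 -1.2]
weight [ 0.6263 -0.3067] 0.2 cost 6.0 [ 1.   0.  -0.9 -0.   2.4 -2.7 -1.8  1.3]
```

View pics/fit_scene.png

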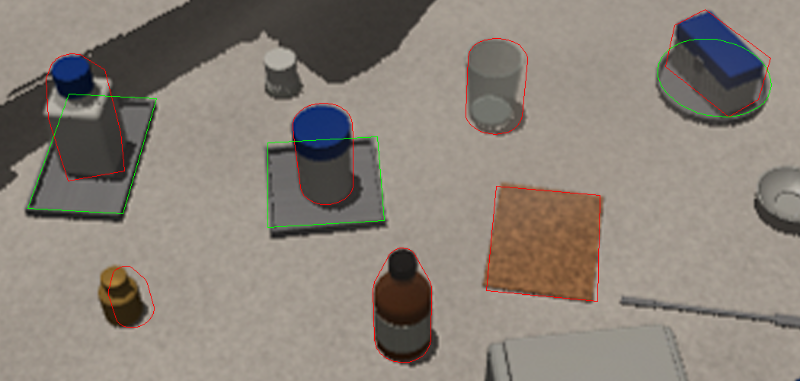

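View pics/fit_side.png

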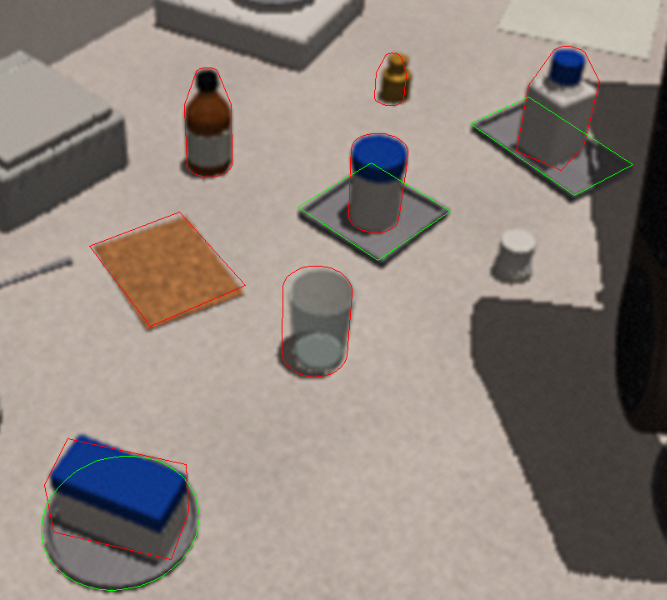

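Both overlays agree with the picture to within a few mm: the square tray with the jar at about (0.507, -0.096), the oblong tray with the bottle at (0.412, -0.333), the round tray with the box at (0.444, 0.368), and the mat at (0.63, 0.11). Next I move above the bottle for a wrist look.

```bash
cat >> h.py <<'E'
def obs():
    o=ctrl.get_obs();Rt=R.from_euler('xyz',o['orientation'],degrees=True).as_matrix();return o,np.array(o['tool_pos']),Rt
def go(x,y,z,yaw=None):
    "prints shift (cm, tool axes) and turn (rad) from here; yaw mod 180, nearest"
    o,p,Rt=obs();s=Rt.T@(np.array([x,y,z])-p)*100
    out=[0,0,0]
    if yaw is not None:
        cur=o['orientation'][2];d=(yaw-cur+90)%180-90
        T=R.from_euler('xyz',[180,0,cur+d],degrees=True).as_matrix();out=R.from_matrix(Rt.T@T).as_rotvec()
    print('t',round(o['clock'],1),'j1,j6',np.round([o['joint_pos'][0],o['joint_pos'][5]],0),'shift cm',np.round(s,2),'len',round(np.linalg.norm(s),1),'turn',np.round(out,3))
def wproj(s,P,p,Rt):
    "world points -> wrist pixels (fisheye)"
    H=np.array(s['hand_eye']);t=(np.atleast_2d(P)-p)@Rt;c=(t-H[:3,3])@H[:3,:3]
    K=np.array(s['camera_matrix']);r=np.hypot(c[:,0],c[:,1]);th=np.arctan2(r,c[:,2])
    return np.stack([K[0,2]+K[0,0]*th*c[:,0]/r,K[1,2]+K[1,1]*th*c[:,1]/r],1)
def wray(s,u,v,z,p,Rt):
    K=np.array(s['camera_matrix']);a=np.array([(u-K[0,2])/K[0,0],(v-K[1,2])/K[1,1]]);th=np.hypot(*a)
    d=np.r_[a/th*np.sin(th),np.cos(th)];H=np.array(s['hand_eye']);d=Rt@H[:3,:3]@d;o=p+Rt@H[:3,3]
    return o+d*(z-o[2])/d[2]
E
python3 - <<'E'
from h import *
go(.36,-.36,.30)
E
```

```text
t 1.5 j1,j6 [-58. -17.] shift cm [-25.19  23.26  -7.34] len 35.1 turn [0 0 0]
```

play_rows --commands '[[[0,0,0,-1.5,1.5,-0.5,8.76],[0,0,0,-4.5,4.3,-1.5,8.76],[0,0,0,-8.5,7.8,-2.5,8.76],[0,0,0,-12.5,11.5,-3.7,8.76],[0,0,0,-16.5,15.2,-5,8.76],[0,0,0,-20.3,18.7,-6,8.76],[0,0,0,-23.5,21.7,-6.8,8.76],[0,0,0,-25.2,23.3,-7.3,8.76]]]'

```text
clock: 2.17
tool_pos: [0.3412, -0.3891, 0.2928]
orientation: [-180.0, 0.0, -164.7]
force: [2.3, -0.2, 0.7]
opening: 0.0877
gripper_force: 0.0
```

```bash
python3 - <<'E'
from h import *
o,p,Rt=obs();s=ctrl.snapshot('wrist');save(s,'w1');print(p,o['orientation'],np.round(s['camera_matrix'],1).tolist(),np.round(s['hand_eye'],3).tolist())
np.savez('w1',p=p,Rt=Rt,K=s['camera_matrix'],H=s['hand_eye'])
go(.507,-.095,.25)
E
```

```text
[ 0.34121355 -0.3891061   0.2928141 ] [-1.79970801e+02  3.39999885e-02 -1.64670289e+02] [[325.2, 0.0, 286.3], [0.0, 325.2, 214.6], [0.0, 0.0, 1.0]] [[-0.001, -0.966, -0.258, 0.069], [1.0, -0.001, -0.0, 0.001], [0.0, -0.258, 0.966, -0.158], [0.0, 0.0, 0.0, 1.0]]
t 2.2 j1,j6 [-26. -48.] shift cm [-23.37  23.65   4.53] len 33.6 turn [0 0 0]
```

View pics/w1.png

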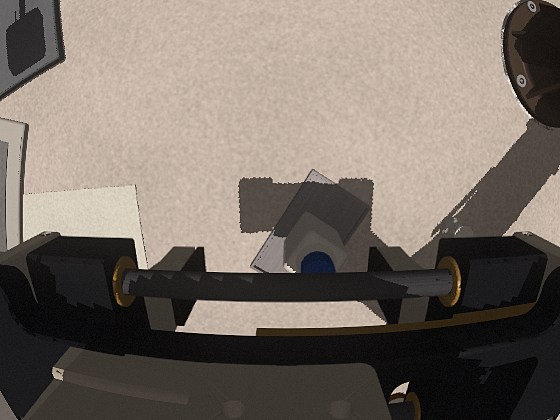

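```bash
python3 - <<'E'
from h import *
d=np.load('w1.npz');s=dict(camera_matrix=d['K'],hand_eye=d['H']);e=json.load(open('est.json'))
m=box(.17,.1,.012,.012)[::2];print(np.round(wproj(s,place(m,e['oblong_tray']),d['p'],d['Rt'])),np.round(place(m,e['oblong_tray']),3).tolist())
for uv in((313,170),(250,268)):print(uv,wray(s,*uv,.012,d['p'],d['Rt']))
# box lid corners from side crop (scale: crop 800x720 -> 667x600)
S=ctrl.snapshot('side');k=800/667
for n,(u,v),z in(('TL',(80,436),.068),('TR',(187,482),.068),('BRlidbottom',(157,528),.046),('BLlidbottom',(53,492),.046),('BRbase',(157,560),.004),('BLbase',(50,512),.004)):
    print(n,pix2plane(S,(u*k+480)/3,(v*k+400)/3,z))
go(.507,-.095,.25,15.3);go(.507,-.095,.15)
E
```

```text
[[308. 299.]
 [252. 268.]
 [373. 207.]
 [314. 169.]] [[0.508, -0.308, 0.012], [0.48, -0.404, 0.012], [0.344, -0.261, 0.012], [0.317, -0.357, 0.012]]
(313, 170) [ 0.31768474 -0.35768537  0.012     ]
(250, 268) [ 0.48092776 -0.40639452  0.012     ]
TL [0.49514366 0.35733793 0.068     ]
TR [0.39576229 0.33640748 0.068     ]
BRlidbottom [0.39648419 0.37233818 0.046     ]
BLlidbottom [0.48538343 0.39999346 0.046     ]
BRbase [0.39707559 0.37505517 0.004     ]
BLbase [0.49858476 0.39753601 0.004     ]
t 2.3 j1,j6 [-27. -48.] shift cm [-23.61  23.77   4.45] len 33.8 turn [-0.003  0.003  0.006]
t 2.3 j1,j6 [-27. -48.] shift cm [-23.58  23.8   14.45] len 36.5 turn [0 0 0]
```

play_rows --commands '[[[0,0,0,-1.4,1.4,0.3,8.76],[0,0,0,-4.1,4.1,0.8,8.76],[0,0,0,-6.9,6.9,1.4,8.76],[0,0,0,-9.7,9.7,2,8.76],[0,0,0,-12.5,12.5,2.6,8.76],[0,0,0,-15.3,15.3,3.1,8.76],[0,0,0,-18.1,18.2,3.6,8.76],[0,0,0,-20.2,20.4,4,8.76]]]'

```text
clock: 2.93
tool_pos: [0.4824, -0.1385, 0.2519]
orientation: [180.0, 0.0, -164.6]
force: [0.6, 0.4, 0.3]
opening: 0.0875
gripper_force: 0.0
```

```bash
python3 - <<'E'
from h import *
o,p,Rt=obs();print(p);go(.507,-.095,.13);go(.507,-.095,.064)
s=ctrl.snapshot('wrist');save(s,'w2');e=json.load(open('est.json'))
m=box(.12,.12,.012,.012)[::2];print(np.round(wproj(s,place(m,e['square_tray']),p,Rt)))
print('jar top',np.round(wproj(s,[[.507,-.095,.096]],p,Rt)))
E
```

```text
[ 0.48239102 -0.13851383  0.25194633]
t 2.9 j1,j6 [  6. -81.] shift cm [-3.52  3.54 12.2 ] len 13.2 turn [0 0 0]
t 2.9 j1,j6 [  6. -81.] shift cm [-3.52  3.54 18.8 ] len 19.4 turn [0 0 0]
[[251. 236.]
 [288. 150.]
 [334. 269.]
 [374. 189.]]
jar top [[321. 234.]]
```

View pics/w2.png

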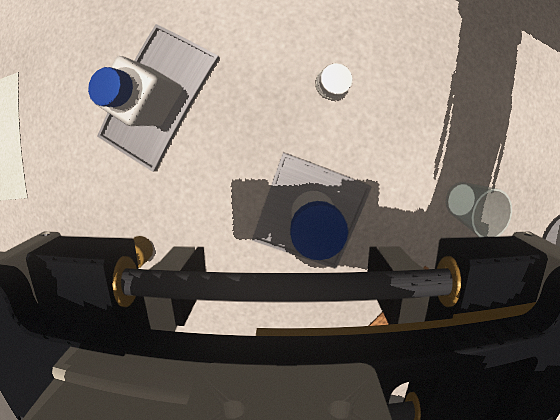

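The jar lid centre is at pixel (319, 230), against (321, 234) predicted, so the estimate is good to about 2 mm. I move over the jar, descend and grip.

play_rows --commands '[[[0,0,0,-1.5,1.5,2,8.76],[0,0,0,-3,3,5,8.76],[0,0,0,-3.5,3.5,8.5,8.76],[0,0,0,-3.5,3.5,12,8.76],[0,0,0,-3.5,3.5,15,8.76],[0,0,0,-3.5,3.5,17.5,8.76],[0,0,0,-3.5,3.5,18.5,8.76],[0,0,0,-3.5,3.5,18.8,8.76]]]'

```text
clock: 3.65
tool_pos: [0.5047, -0.0982, 0.0623]
orientation: [180.0, -0.2, -164.7]
force: [0.8, 1.0, 1.4]
opening: 0.0872
gripper_force: 0.0
```

play_rows --commands '[[[0,0,0,0,0,0,5],[0,0,0,0,0,0,5],[0,0,0,0,0,0,5],[0,0,0,0,0,0,5],[0,0,0,0,0,0,5],[0,0,0,0,0,0,5]]]'

```text
clock: 4.15
tool_pos: [0.5067, -0.0974, 0.0652]
orientation: [-180.0, 0.1, -164.6]
force: [-0.8, 1.8, 6.6]
opening: 0.0592
gripper_force: 30.0
```

```bash
python3 - <<'E'
from h import *
o,p,Rt=obs();print(p,o['opening'],o['gripper_force']);e=json.load(open('est.json'))
go(*(p[:2]),.144);go(.63,.108,.146);go(.63,.108,.065)
E
```

```text
[ 0.50670973 -0.09744438  0.06522179] 0.059235153533121435 30.00090390443802
t 4.2 j1,j6 [ 11. -86.] shift cm [-0.02 -0.   -7.88] len 7.9 turn [0 0 0]
t 4.2 j1,j6 [ 11. -86.] shift cm [-17.35  16.54  -8.04] len 25.3 turn [0 0 0]
t 4.2 j1,j6 [ 11. -86.] shift cm [-17.33  16.55   0.05] len 24.0 turn [0 0 0]
```

play_rows --commands '[[[0,0,0,0,0,-0.7,5],[0,0,0,0,0,-2.2,5],[0,0,0,-0.5,0.5,-4.2,5],[0,0,0,-2,2,-6.2,5],[0,0,0,-4,4,-7.5,5],[0,0,0,-6.5,6.2,-8,5],[0,0,0,-9,8.6,-8,5],[0,0,0,-11.5,11,-8,5]]]'

```text
clock: 4.82
tool_pos: [0.5881, 0.0401, 0.1451]
orientation: [180.0, 0.0, -164.7]
force: [1.1, -1.2, -3.0]
opening: 0.0593
gripper_force: 30.0
```

play_rows --commands '[[[0,0,0,-2.3,2.2,0,5],[0,0,0,-4.1,3.9,0.5,5],[0,0,0,-5.3,5.0,1.5,5],[0,0,0,-5.8,5.5,3.2,5],[0,0,0,-5.8,5.5,5,5],[0,0,0,-5.8,5.5,6.3,5],[0,0,0,-5.8,5.5,6.9,5],[0,0,0,-5.8,5.5,6.9,5]]]'

```text
clock: 5.48
tool_pos: [0.6277, 0.1067, 0.0733]
orientation: [-180.0, -0.2, -164.7]
force: [-0.5, -0.3, -3.2]
opening: 0.0597
gripper_force: 30.0
```

```bash
python3 - <<'E'
from h import *
o,p,Rt=obs();print(p,o['opening'],o['gripper_force'],o['force']);go(.63,.108,.0655)
E
```

```text
[0.62774897 0.10669786 0.07334063] 0.05972159496205359 29.999535083770752 [-0.4815797  -0.29196578 -3.20248119]
t 5.5 j1,j6 [  27. -102.] shift cm [-0.25  0.07  0.78] len 0.8 turn [0 0 0]
```

play_rows --commands '[[[0,0,0,0,0,0.3,5],[0,0,0,0,0,0.5,5],[0,0,0,0,0,0.7,5],[0,0,0,0,0,0.8,5],[0,0,0,0,0,0.8,5]]]'

```text
clock: 5.9
tool_pos: [0.6292, 0.1072, 0.0674]
orientation: [180.0, 0.0, -164.7]
force: [-0.2, 0.1, -3.4]
opening: 0.0593
gripper_force: 30.0
```

play_rows --commands '[[[0,0,0,0,0,0.1,5],[0,0,0,0,0,0.2,5],[0,0,0,0,0,0.3,5],[0,0,0,0,0,0.3,5]]]'

```text
clock: 6.23
tool_pos: [0.6296, 0.1074, 0.0653]
orientation: [-180.0, 0.1, -164.6]
force: [-2.5, -0.3, 5.0]
opening: 0.0596
gripper_force: 30.0
```

play_rows --commands '[[[0,0,0,0,0,0,8.76],[0,0,0,0,0,0,8.76],[0,0,0,0,0,0,8.76],[0,0,0,0,0,-2,8.76],[0,0,0,0,0,-5.5,8.76],[0,0,0,0,0,-9.5,8.76],[0,0,0,0,0,-13,8.76],[0,0,0,0,0,-15,8.76]]]'

```text
clock: 6.9
tool_pos: [0.6307, 0.1075, 0.219]
orientation: [-180.0, 0.3, -164.6]
force: [0.5, -0.1, 0.9]
opening: 0.0876
gripper_force: 0.0
```

```bash
python3 - <<'E'
from h import *
o,p,Rt=obs();print(p,o['opening'])
s=ctrl.snapshot('wrist');p2=np.array([.48239,-.13851,.25195]);R2=R.from_euler('xyz',[180,0,-164.65],degrees=True).as_matrix()
print('cap',wray(s,110,88,.136,p2,R2))
e=json.load(open('est.json'));b=e['square_bottle']
for z in(.136,):print(wproj(s,[[b[0],b[1],z]],p2,R2))
# shoulder corners at z~.098
for uv in((122,57),(154,68),(140,124)):print(uv,wray(s,*uv,.098,p2,R2))
go(b[0],b[1],.215)
E
```

```text
[0.63073351 0.10746223 0.21904599] 0.0875906915322103
cap [ 0.41304433 -0.32464698  0.136     ]
[[102.57052975  84.99902408]]
(122, 57) [ 0.37824327 -0.34267323  0.098     ]
(154, 68) [ 0.38478915 -0.30174575  0.098     ]
(140, 124) [ 0.44350428 -0.30249694  0.098     ]
t 7.0 j1,j6 [  27. -102.] shift cm [ 33.01 -36.72   0.4 ] len 49.4 turn [0 0 0]
```

play_rows --commands '[[[0,0,0,1.2,-1.5,0,8.76],[0,0,0,3.5,-4.5,0,8.76],[0,0,0,6,-7.6,0,8.76],[0,0,0,8.5,-10.8,0,8.76],[0,0,0,11,-14,0,8.76],[0,0,0,13.5,-17.2,0,8.76],[0,0,0,16,-20.4,0,8.76],[0,0,0,18.5,-23.6,0,8.76]]]'

```text
clock: 7.62
tool_pos: [0.5118, -0.171, 0.2141]
orientation: [-180.0, 0.0, -164.6]
force: [0.8, -0.1, -0.1]
opening: 0.0874
gripper_force: 0.0
```

play_rows --commands '[[[0,0,0,2.5,-3.2,-0.4,8.76],[0,0,0,5,-6.4,-1,8.76],[0,0,0,7,-9.5,-1.5,8.76],[0,0,0,8,-11.5,-2,8.76],[0,0,0,8,-12.5,-2,8.76],[0,0,0,8,-12.5,-2,8.76],[0,0,0,8,-12.5,-2,8.76]]]'

```text
clock: 8.2
tool_pos: [0.4688, -0.3111, 0.2334]
orientation: [180.0, -0.0, -164.7]
force: [0.6, 0.7, -0.2]
opening: 0.0879
gripper_force: 0.0
```

```bash
python3 - <<'E'
from h import *
o,p,Rt=obs();print(p,o['opening'])
s=ctrl.snapshot('wrist');save(s,'w3');np.savez('w3',p=p,Rt=Rt)
r=ctrl.find_in(s,'square_bottle');print(r[:2]);print(wproj(s,[[.413,-.331,.136]],p,Rt));go(.413,-.331,.18);go(.413,-.331,.11)
E
```

```text
[ 0.46884983 -0.31111162  0.23341801] 0.08787746649160977
[{'bbox': [235.3, 96.9, 83.8, 83.9], 'conf': 0.64}, {'bbox': [387.7, 383.2, 19.6, 23.7], 'conf': 0.34}]
[[279.83679854 142.44519047]]
t 8.3 j1,j6 [-14. -61.] shift cm [ 5.96 -0.53  5.36] len 8.0 turn [0 0 0]
t 8.3 j1,j6 [-14. -61.] shift cm [ 5.96 -0.53 12.36] len 13.7 turn [0 0 0]
```

View pics/w3.png

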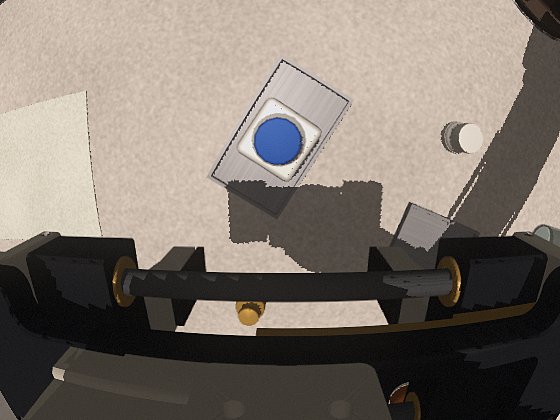

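Cap centre is at (278, 139), against (280, 142) predicted, which is good. I descend and grip the cap.

play_rows --commands '[[[0,0,0,2,-0.2,0.5,8.76],[0,0,0,4.5,-0.6,1.5,8.76],[0,0,0,5.9,-0.6,3.5,8.76],[0,0,0,6.1,-0.6,6,8.76],[0,0,0,6.1,-0.6,9,8.76],[0,0,0,6.1,-0.6,11.3,8.76],[0,0,0,6.1,-0.6,12.1,8.76],[0,0,0,6.1,-0.6,12.1,8.76]]]'

```text
clock: 8.97
tool_pos: [0.411, -0.3316, 0.1113]
orientation: [179.9, -0.2, -164.6]
force: [-0.3, 0.3, -0.4]
opening: 0.0877
gripper_force: 0.0
```

play_rows --commands '[[[0,0,0,0,0,0.2,3],[0,0,0,0,0,0.2,3],[0,0,0,0,0,0.2,3],[0,0,0,0,0,0.2,3],[0,0,0,0,0,0.2,3],[0,0,0,0,0,0.2,3],[0,0,0,0,0,0.2,3]]]'

```text
clock: 9.55
tool_pos: [0.412, -0.333, 0.1115]
orientation: [-180.0, 0.0, -164.7]
force: [0.1, -0.3, 0.2]
opening: 0.0464
gripper_force: 0.0
```

```bash
python3 - <<'E'
from h import *
o,p,Rt=obs();print(p,o['opening'],o['gripper_force'],o['force']);go(.507,-.097,.11)
E
```

```text
[ 0.41198021 -0.33302993  0.11146883] 0.046398647491988146 0.0 [ 0.06291401 -0.30738729  0.23585768]
t 9.6 j1,j6 [-18. -57.] shift cm [-15.41  20.25   0.15] len 25.4 turn [0 0 0]
```

Still closing; I continue.

play_rows --commands '[[[0,0,0,0,0,0,3],[0,0,0,0,0,0,3],[0,0,0,0,0,0,3],[0,0,0,0,0,0,3]]]'

```text
clock: 9.88
tool_pos: [0.4121, -0.3332, 0.1113]
orientation: [-180.0, 0.0, -164.7]
force: [0.0, -1.3, 0.6]
opening: 0.0373
gripper_force: 30.0
```

play_rows --commands '[[[0,0,0,0,0,-0.5,3],[0,0,0,0,0,-1.5,3],[0,0,0,0,0,-2.8,3],[0,0,0,0,0,-4.1,3],[0,0,0,0,0,-5,3],[0,0,0,0,0,-5.2,3],[0,0,0,0,0,-5.2,3]]]'

```text
clock: 10.47
tool_pos: [0.4121, -0.3329, 0.1639]
orientation: [-180.0, 0.1, -164.7]
force: [0.3, 0.7, -3.5]
opening: 0.0372
gripper_force: 30.0
```

```bash
python3 - <<'E'
from h import *
o,p,Rt=obs();print(p,o['opening'],o['gripper_force'],o['force']);go(.507,-.097,.117)
E
```

```text
[ 0.41208285 -0.33293133  0.16386692] 0.037220768442554605 29.98916208744049 [ 0.31621735  0.70122748 -3.51980806]
t 10.5 j1,j6 [-18. -57.] shift cm [-15.39  20.24   4.69] len 25.9 turn [0 0 0]
```

play_rows --commands '[[[0,0,0,-0.4,0.5,-0.3,3],[0,0,0,-1.5,2,-0.8,3],[0,0,0,-3.2,4.2,-1,3],[0,0,0,-5.1,6.7,-1,3],[0,0,0,-7,9.2,-1,3],[0,0,0,-8.9,11.7,-1,3],[0,0,0,-10.8,14.2,-1,3],[0,0,0,-12.6,16.6,-0.7,3]]]'

```text
clock: 11.13
tool_pos: [0.4897, -0.1376, 0.17]
orientation: [180.0, -0.0, -164.6]
force: [0.7, -0.6, -4.6]
opening: 0.0377
gripper_force: 30.0
```

play_rows --commands '[[[0,0,0,-1.5,2,0,3],[0,0,0,-2.4,3.1,0.5,3],[0,0,0,-2.8,3.6,1.5,3],[0,0,0,-2.8,3.7,2.8,3],[0,0,0,-2.8,3.7,4,3],[0,0,0,-2.8,3.7,4.6,3],[0,0,0,-2.8,3.7,4.8,3],[0,0,0,-2.8,3.7,4.8,3]]]'

```text
clock: 11.8
tool_pos: [0.506, -0.0969, 0.1213]
orientation: [180.0, -0.1, -164.7]
force: [-0.6, -0.0, -3.6]
opening: 0.0373
gripper_force: 30.0
```

```bash
python3 - <<'E'
from h import *
o,p,Rt=obs();print(p,o['opening'],o['gripper_force'],o['force']);go(.507,-.097,.112)
E
```

```text
[ 0.50602203 -0.09691739  0.12129562] 0.037340519164767536 29.98947501182556 [-0.63351702 -0.0488159  -3.61261389]
t 11.8 j1,j6 [ 11. -86.] shift cm [-0.09 -0.03  0.93] len 0.9 turn [0 0 0]
```

play_rows --commands '[[[0,0,0,0,0,0.3,3],[0,0,0,0,0,0.6,3],[0,0,0,0,0,0.8,3],[0,0,0,0,0,0.9,3],[0,0,0,0,0,0.9,3]]]'

```text
clock: 12.22
tool_pos: [0.5066, -0.0965, 0.113]
orientation: [180.0, -0.0, -164.7]
force: [-0.9, -0.1, -3.6]
opening: 0.0373
gripper_force: 30.0
```

play_rows --commands '[[[0,0,0,0,0,0.1,3],[0,0,0,0,0,0.2,3],[0,0,0,0,0,0.2,3],[0,0,0,0,0,0.2,3]]]'

```text
clock: 12.55
tool_pos: [0.5068, -0.0964, 0.1113]
orientation: [-180.0, 0.0, -164.7]
force: [1.0, -0.0, -3.2]
opening: 0.0376
gripper_force: 30.0
```

play_rows --commands '[[[0,0,0,0,0,0.05,3],[0,0,0,0,0,0.1,3],[0,0,0,0,0,0.15,3],[0,0,0,0,0,0.15,3]]]'

```text
clock: 12.88
tool_pos: [0.5072, -0.0966, 0.1112]
orientation: [-180.0, 0.1, -164.6]
force: [-3.5, -0.3, 11.4]
opening: 0.0372
gripper_force: 30.0
```

Contact. I release, rise clear of the cap and look.

play_rows --commands '[[[0,0,0,0,0,-0.1,8.76],[0,0,0,0,0,-0.1,8.76],[0,0,0,0,0,-0.1,8.76],[0,0,0,0,0,-0.1,8.76],[0,0,0,0,0,-0.1,8.76],[0,0,0,0,0,-2,8.76],[0,0,0,0,0,-5.5,8.76],[0,0,0,0,0,-9.5,8.76]]]'

```text
clock: 13.55
tool_pos: [0.5051, -0.0965, 0.2038]
orientation: [180.0, -0.3, -164.7]
force: [1.1, 0.6, -0.5]
opening: 0.0841
gripper_force: 0.0
```

```bash
python3 - <<'E'
from h import *
o,p,Rt=obs();print(p,o['opening'])
# box grasp: box x axis yaw ~12.5 => tool x along box x: yaw 12.5 (mod 180)
go(.52,.33,.24,12.5)
E
```

```text
[ 0.50512668 -0.0965331   0.20380725] 0.08414380228192003
t 13.6 j1,j6 [ 11. -86.] shift cm [-12.7   40.74  -3.65] len 42.8 turn [ 0.001 -0.005  0.05 ]
```

play_rows --commands '[[[0,0,0,-0.5,1.6,-0.5,8.76],[0,0,0,-1.7,5.3,-1,8.76],[0,0,0,-2.9,9.2,-1.5,8.76],[0,0,0,-4.1,13.1,-2,8.76],[0,0,0,-5.3,17,-2.5,8.76],[0,0,0,-6.5,20.9,-3,8.76],[0,0,0,-7.7,24.8,-3.5,8.76],[0,0,0,-8.9,28.7,-3.6,8.76]]]'

```text
clock: 14.22
tool_pos: [0.5165, 0.2062, 0.2417]
orientation: [180.0, 0.1, -164.6]
force: [1.4, -0.5, -0.9]
opening: 0.0877
gripper_force: 0.0
```

play_rows --commands '[[[0,0,0.02,-1.2,3.9,0,8.76],[0,0,0.05,-2.4,7.8,0,8.76],[0,0,0.05,-3.6,11.5,0,8.76],[0,0,0.05,-4.4,14,0,8.76],[0,0,0.05,-4.6,14.9,0,8.76],[0,0,0.05,-4.6,14.9,0,8.76],[0,0,0.05,-4.6,14.9,0,8.76]]]'

```text
clock: 14.8
tool_pos: [0.5211, 0.3597, 0.2399]
orientation: [-180.0, -0.1, -167.5]
force: [0.2, -1.0, 0.1]
opening: 0.0873
gripper_force: 0.0
```

```bash
python3 - <<'E'
from h import *
o,p,Rt=obs();print(p,o['orientation'],o['opening'])
s=ctrl.snapshot('wrist');save(s,'w4');np.savez('w4',p=p,Rt=Rt,K=s['camera_matrix'],H=s['hand_eye'])
b=(.445,.367,np.radians(12.5));print(np.round(wproj(s,place(box(.102,.048,.068,.068)[::2],b),p,Rt)),np.round(wproj(s,place(cyl(.13,.012,.012)[::20],(.4436,.3692,0)),p,Rt)))
E
```

```text
[0.52112751 0.35965674 0.2398923 ] [-1.79951195e+02 -6.70209306e-02 -1.67476564e+02] 0.08733699144389129
[[286.  77.]
 [333.  77.]
 [286. 176.]
 [332. 177.]] [[296. 179.]
 [361. 137.]
 [316.  73.]
 [253. 121.]]
```

View pics/w4.png

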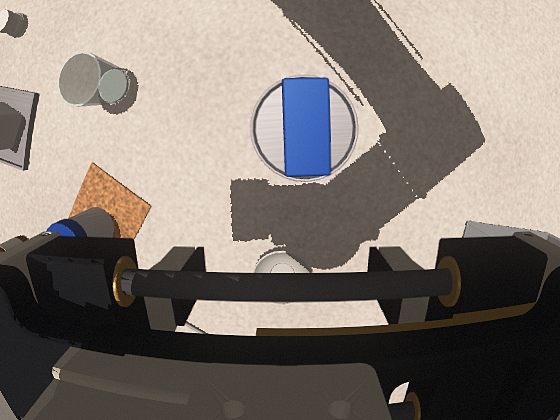

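The box lid has corners at (283,79), (327,77), (286,177) and (331,175), matching the prediction to 2 px with a turn of about -0.03 rad. The round tray is centred at about (305,128), matching too.

```bash
python3 - <<'E'
from h import *
go(.445,.366,.036);go(.445,.366,.12)
E
```

```text
t 14.8 j1,j6 [  52. -130.] shift cm [ 7.28  2.34 20.43] len 21.8 turn [0 0 0]
t 14.8 j1,j6 [  52. -130.] shift cm [ 7.29  2.34 12.03] len 14.3 turn [0 0 0]
```

play_rows --commands '[[[0,0,-0.01,2,0.6,1.5,8.76],[0,0,-0.03,5,1.6,4,8.76],[0,0,-0.03,7,2.2,7,8.76],[0,0,-0.03,7.3,2.3,10.8,8.76],[0,0,-0.03,7.3,2.3,14.6,8.76],[0,0,-0.03,7.3,2.3,18,8.76],[0,0,-0.03,7.3,2.3,19.9,8.76],[0,0,-0.03,7.3,2.3,20.4,8.76]]]'

```text
clock: 15.52
tool_pos: [0.4441, 0.3631, 0.0336]
orientation: [-179.8, -0.2, -165.9]
force: [0.7, 0.3, -0.2]
opening: 0.0877
gripper_force: 0.0
```

play_rows --commands '[[[0,0,0,0,0,0,4],[0,0,0,0,0,0,4],[0,0,0,0,0,0,4],[0,0,0,0,0,0,4],[0,0,0,0,0,0,4],[0,0,0,0,0,0,4],[0,0,0,0,0,0,4],[0,0,0,0,0,0,4]]]'

```text
clock: 16.18
tool_pos: [0.4454, 0.3663, 0.0373]
orientation: [-180.0, 0.0, -165.8]
force: [-0.3, -2.6, 5.4]
opening: 0.0476
gripper_force: 30.0
```

```bash
python3 - <<'E'
from h import *
o,p,Rt=obs();print(p,o['orientation'],o['opening'],o['gripper_force'],o['force']);go(.445,.10,.24);go(.412,-.333,.24,163.9)
E
```

```text
[0.44540557 0.36629862 0.03734966] [-1.79993802e+02  2.35485154e-02 -1.65786612e+02] 0.04760842569256594 30.000835061073303 [-0.26998208 -2.56949257  5.35954537]
t 16.2 j1,j6 [  59. -135.] shift cm [  6.57 -25.81 -20.26] len 33.5 turn [0 0 0]
t 16.2 j1,j6 [  59. -135.] shift cm [ 20.4  -66.97 -20.27] len 72.9 turn [0.    0.    0.529]
```

play_rows --commands '[[[0,0,0,0,0,-0.7,4],[0,0,0,0,0,-2.2,4],[0,0,0,0,0,-4.7,4],[0,0,0,0,0,-7.7,4],[0,0,0,0,0,-10.7,4],[0,0,0,0,0,-13.7,4],[0,0,0,0.1,-0.5,-16,4],[0,0,0,0.2,-1.7,-17,4]]]'

```text
clock: 16.85
tool_pos: [0.4483, 0.3512, 0.2105]
orientation: [179.8, 0.2, -165.7]
force: [0.6, 0.6, -1.2]
opening: 0.0479
gripper_force: 30.0
```

play_rows --commands '[[[0,0,0,0.3,-2.3,0,4],[0,0,0,0.6,-5,0,4],[0,0,0,1,-8.2,0,4],[0,0,0,1.4,-11.4,0,4],[0,0,0,1.8,-14.6,0,4],[0,0,0,2.2,-17.8,0,4],[0,0,0,2.6,-21,0,4],[0,0,0,3,-24.2,0,4]]]'

```text
clock: 17.52
tool_pos: [0.4768, 0.1054, 0.2059]
orientation: [180.0, -0.1, -165.8]
force: [0.4, 0.3, -1.8]
opening: 0.0478
gripper_force: 30.0
```

```bash
python3 - <<'E'
from h import *
o,p,Rt=obs();print(p,o['orientation'],o['opening'],o['gripper_force'],o['force']);go(.412,-.333,.2,163.9)
E
```

```text
[0.47675688 0.10536225 0.20590113] [ 1.79990592e+02 -7.28444748e-02 -1.65804090e+02] 0.04779209352427191 30.000799298286438 [ 0.39675254  0.31071302 -1.75238604]
t 17.5 j1,j6 [  36. -111.] shift cm [ 17.03 -40.91   0.61] len 44.3 turn [-0.    -0.001  0.529]
```

play_rows --commands '[[[0,0,0,1.2,-3,0,4],[0,0,0,2.5,-6,0,4],[0,0,0,3.8,-9.2,0,4],[0,0,0.05,5.1,-12.4,0,4],[0,0,0.12,6.4,-15.6,0,4],[0,0,0.19,7.7,-18.8,0,4],[0,0,0.26,9,-21.8,0,4],[0,0,0.33,10.3,-24.8,0,4]]]'

```text
clock: 18.18
tool_pos: [0.4371, -0.1599, 0.206]
orientation: [180.0, -0.1, 175.1]
force: [1.3, 0.1, -2.4]
opening: 0.0477
gripper_force: 30.0
```

```bash
python3 - <<'E'
from h import *
o,p,Rt=obs();print(p,o['orientation'],o['opening'],o['gripper_force'],o['force']);go(.412,-.333,.2,163.9)
E
```

```text
[ 0.43710588 -0.15986494  0.20599732] [ 1.79974521e+02 -5.33895097e-02  1.75073959e+02] 0.047678504404959104 29.99750018119812 [ 1.317201    0.12008773 -2.35973315]
t 18.2 j1,j6 [  4. -99.] shift cm [  1.01 -17.47   0.59] len 17.5 turn [ 0.    -0.001  0.195]
```

play_rows --commands '[[[0,0,0.06,0.2,-3,0,4],[0,0,0.12,0.4,-6,0,4],[0,0,0.17,0.6,-9,0,4],[0,0,0.2,0.8,-12,0,4],[0,0,0.2,0.9,-14.6,0,4],[0,0,0.2,1,-16.5,0.2,4],[0,0,0.2,1,-17.3,0.6,4],[0,0,0.2,1,-17.5,1.2,4]]]'

```text
clock: 18.85
tool_pos: [0.4134, -0.3329, 0.1937]
orientation: [180.0, -0.1, 163.7]
force: [-0.3, 0.2, -1.7]
opening: 0.0478
gripper_force: 30.0
```

play_rows --commands '[[[0,0,0,0,0,1.5,4],[0,0,0,0,0,3.8,4],[0,0,0,0,0,6.5,4],[0,0,0,0,0,9.2,4],[0,0,0,0,0,11.9,4],[0,0,0,0,0,13.4,4],[0,0,0,0,0,14,4],[0,0,0,0,0,14,4]]]'

```text
clock: 19.52
tool_pos: [0.4131, -0.3306, 0.0529]
orientation: [180.0, -0.2, 163.9]
force: [-0.5, 0.5, -2.0]
opening: 0.0479
gripper_force: 30.0
```

```bash
python3 - <<'E'
from h import *
o,p,Rt=obs();print(p,o['orientation'],o['opening'],o['gripper_force'],o['force']);go(.412,-.333,.0373,163.9)
E
```

```text
[ 0.41314975 -0.33058143  0.05290902] [179.97626597  -0.21216359 163.86442105] 0.0478859678611055 29.99964863061905 [-0.45898392  0.45206745 -2.01528816]
t 19.5 j1,j6 [-17. -89.] shift cm [ 0.04 -0.26  1.56] len 1.6 turn [ 0.    -0.004 -0.001]
```

play_rows --commands '[[[0,0,0,0,0,0.5,4],[0,0,0,0,0,0.9,4],[0,0,0,0,0,1.2,4],[0,0,0,0,0,1.4,4],[0,0,0,0,0,1.5,4],[0,0,0,0,0,1.5,4]]]'

```text
clock: 20.02
tool_pos: [0.4144, -0.3318, 0.0397]
orientation: [180.0, 0.0, 163.8]
force: [-0.1, -0.3, -2.2]
opening: 0.0477
gripper_force: 30.0
```

play_rows --commands '[[[0,0,0,0,0,0.1,4],[0,0,0,0,0,0.2,4],[0,0,0,0,0,0.3,4],[0,0,0,0,0,0.3,4]]]'

```text
clock: 20.35
tool_pos: [0.4145, -0.3319, 0.0373]
orientation: [-180.0, 0.0, 163.8]
force: [-2.4, 1.2, 5.7]
opening: 0.0478
gripper_force: 30.0
```

play_rows --commands '[[[0,0,0,0,0,0,8.76],[0,0,0,0,0,0,8.76],[0,0,0,0,0,0,8.76],[0,0,0,0,0,0,8.76],[0,0,0,0,0,-2,8.76],[0,0,0,0,0,-5.5,8.76],[0,0,0,0,0,-9.5,8.76],[0,0,0,0,0,-13.5,8.76]]]'

```text
clock: 21.02
tool_pos: [0.4137, -0.3316, 0.1727]
orientation: [180.0, -0.1, 163.8]
force: [1.4, 0.3, 0.6]
opening: 0.087
gripper_force: 0.0
```

```bash
python3 - <<'E'
from h import *
o,p,Rt=obs();print(p,o['opening']);go(.629,.107,.24,-165)
E
```

```text
[ 0.41366703 -0.33156174  0.17272722] 0.08697399578511048
t 21.0 j1,j6 [-18. -89.] shift cm [-8.45 48.12 -6.74] len 49.3 turn [ 0.001 -0.002 -0.544]
```

play_rows --commands '[[[0,0,0,-0.3,1,-2.5,8.76],[0,0,0,-0.8,3.7,-5,8.76],[0,0,-0.1,-1.4,7.5,-6.7,8.76],[0,0,-0.2,-2.1,11.5,-6.7,8.76],[0,0,-0.3,-2.8,15.5,-6.7,8.76],[0,0,-0.4,-3.5,19.5,-6.7,8.76],[0,0,-0.5,-4.2,23.5,-6.7,8.76],[0,0,-0.54,-4.9,27.5,-6.7,8.76]]]'

```text
clock: 21.68
tool_pos: [0.5384, -0.0793, 0.2389]
orientation: [180.0, 0.0, -164.9]
force: [1.5, -0.8, -0.3]
opening: 0.0876
gripper_force: 0.0
```

```bash
python3 - <<'E'
from h import *
o,p,Rt=obs();print(p,o['orientation']);go(.6295,.1073,.24);go(.6295,.1073,.065)
E
```

```text
[ 0.53844636 -0.07930128  0.23888639] [ 1.79999934e+02  3.72349716e-02 -1.64894440e+02]
t 21.7 j1,j6 [ 12. -87.] shift cm [-13.65  15.64  -0.1 ] len 20.8 turn [0 0 0]
t 21.7 j1,j6 [ 12. -87.] shift cm [-13.64  15.64  17.4 ] len 27.1 turn [0 0 0]
```

play_rows --commands '[[[0,0,0,-2.4,2.8,0,8.76],[0,0,0,-5,5.7,0,8.76],[0,0,0,-7.6,8.7,0,8.76],[0,0,0,-10.2,11.7,0,8.76],[0,0,0,-12.4,14.3,0.5,8.76],[0,0,0,-13.4,15.5,2,8.76],[0,0,0,-13.5,15.6,5,8.76],[0,0,0,-13.5,15.6,7,8.76]]]'

```text
clock: 22.35
tool_pos: [0.6285, 0.1055, 0.1661]
orientation: [180.0, -0.1, -165.1]
force: [-0.3, -0.1, -2.2]
opening: 0.0877
gripper_force: 0.0
```

```bash
python3 - <<'E'
from h import *
o,p,Rt=obs();print(p);go(.6295,.1073,.065)
S=ctrl.snapshot('scene');T=ctrl.snapshot('side')
a=cv2.resize(S['color'][110:290,80:440],(800,400));b=cv2.resize(T['color'][130:380,150:430],(224,200))
save(dict(color=a),'mid')
E
```

```text
[0.62853605 0.10550182 0.16614887]
t 22.4 j1,j6 [  27. -102.] shift cm [-0.15  0.15 10.11] len 10.1 turn [0 0 0]
```

View pics/mid.png

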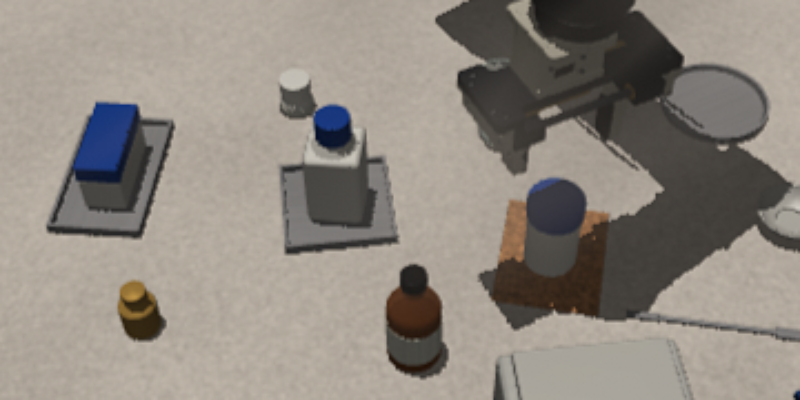

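The box lies lengthwise in the oblong tray (110,170), the bottle stands in the square tray (337,190), and the jar is on the mat (553,230). I grasp the jar.

play_rows --commands '[[[0,0,0,0,0,2,8.76],[0,0,0,0,0,4.5,8.76],[0,0,0,0,0,7,8.76],[0,0,0,0,0,9,8.76],[0,0,0,0,0,10,8.76],[0,0,0,0,0,10,8.76],[0,0,0,0,0,10,5],[0,0,0,0,0,10,5]]]'

```text
clock: 23.12
tool_pos: [0.6301, 0.1043, 0.0706]
orientation: [180.0, 0.2, -165.2]
force: [0.1, -0.6, -0.7]
opening: 0.0793
gripper_force: 0.0
```

play_rows --commands '[[[0,0,0,0,0,0,5],[0,0,0,0,0,0,5],[0,0,0,0,0,0,5],[0,0,0,0,0,0,5],[0,0,0,0,0,0,5]]]'

```text
clock: 23.53
tool_pos: [0.6296, 0.1047, 0.0698]
orientation: [180.0, 0.1, -165.2]
force: [-0.3, 3.0, 6.8]
opening: 0.0594
gripper_force: 30.0
```

```bash
python3 - <<'E'
from h import *
o,p,Rt=obs();print(p,o['opening'],o['gripper_force'],o['force']);go(.4436,.3685,.15)
E
```

```text
[0.62961536 0.10469952 0.06981845] 0.059442744506074924 30.00078856945038 [-0.34678777  3.02512422  6.75492316]
t 23.5 j1,j6 [  27. -102.] shift cm [11.23 30.26 -8.03] len 33.3 turn [0 0 0]
```

play_rows --commands '[[[0,0,0,0,0,-0.7,5],[0,0,0,0,0,-2.2,5],[0,0,0,0.2,0.5,-4.2,5],[0,0,0,0.8,2.2,-6.2,5],[0,0,0,1.7,4.6,-7.5,5],[0,0,0,2.8,7.5,-8,5],[0,0,0,4,10.6,-8,5],[0,0,0,5.2,13.7,-8,5]]]'

```text
clock: 24.2
tool_pos: [0.5423, 0.2235, 0.1489]
orientation: [-180.0, -0.0, -165.3]
force: [0.1, 1.2, -3.7]
opening: 0.0597
gripper_force: 30.0
```

play_rows --commands '[[[0,0,0,1.2,3.2,0,5],[0,0,0,2.4,6.4,0,5],[0,0,0,3.6,9.6,0,5],[0,0,0,4.7,12.5,0,5],[0,0,0,5.5,14.9,0,5],[0,0,0,5.9,16.2,0.4,5],[0,0,0,6,16.5,1.5,5],[0,0,0,6,16.5,2.5,5]]]'

```text
clock: 24.87
tool_pos: [0.4429, 0.3676, 0.1227]
orientation: [-180.0, -0.0, -165.2]
force: [-0.1, 0.1, -3.2]
opening: 0.0596
gripper_force: 30.0
```

```bash
python3 - <<'E'
from h import *
o,p,Rt=obs();print(p,o['opening'],o['gripper_force'],o['force']);go(.4436,.3685,.07)
E
```

```text
[0.44286686 0.36764591 0.1227066 ] 0.059554713309865864 29.99934822320938 [-0.14700205  0.08607557 -3.18369589]
t 24.9 j1,j6 [  59. -134.] shift cm [-0.1   0.06  5.27] len 5.3 turn [0 0 0]
```

play_rows --commands '[[[0,0,0,0,0,1,5],[0,0,0,0,0,2.2,5],[0,0,0,0,0,3.3,5],[0,0,0,0,0,4.1,5],[0,0,0,0,0,4.6,5],[0,0,0,0,0,4.8,5],[0,0,0,0,0,4.8,5]]]'

```text
clock: 25.45
tool_pos: [0.4436, 0.367, 0.0751]
orientation: [-180.0, -0.0, -165.3]
force: [0.9, -0.1, -2.1]
opening: 0.0593
gripper_force: 30.0
```

play_rows --commands '[[[0,0,0,0,0,0.1,5],[0,0,0,0,0,0.2,5],[0,0,0,0,0,0.2,5],[0,0,0,0,0,0.2,5]]]'

```text
clock: 25.78
tool_pos: [0.4435, 0.3676, 0.074]
orientation: [180.0, 0.0, -165.2]
force: [-0.3, 1.0, -4.1]
opening: 0.0595
gripper_force: 30.0
```

play_rows --commands '[[[0,0,0,0,0,0.1,5],[0,0,0,0,0,0.2,5],[0,0,0,0,0,0.25,5],[0,0,0,0,0,0.25,5]]]'

```text
clock: 26.12
tool_pos: [0.4434, 0.3674, 0.071]
orientation: [-180.0, -0.0, -165.2]
force: [0.1, -0.3, -2.9]
opening: 0.0594
gripper_force: 30.0
```

play_rows --commands '[[[0,0,0,0,0,0.1,5],[0,0,0,0,0,0.15,5],[0,0,0,0,0,0.15,5]]]'

```text
clock: 26.37
tool_pos: [0.4437, 0.3676, 0.0699]
orientation: [180.0, 0.0, -165.2]
force: [-0.4, -0.0, 0.5]
opening: 0.0596
gripper_force: 30.0
```

play_rows --commands '[[[0,0,0,0,0,0.05,5],[0,0,0,0,0,0.05,8.76],[0,0,0,0,0,0,8.76],[0,0,0,0,0,0,8.76],[0,0,0,0,0,-1,8.76],[0,0,0,0,0,-3.5,8.76],[0,0,0,0,0,-7.5,8.76],[0,0,0,0,0,-11.5,8.76]]]'

```text
clock: 27.03
tool_pos: [0.443, 0.3666, 0.1858]
orientation: [-179.9, -0.1, -165.2]
force: [0.9, 1.3, 0.1]
opening: 0.0875
gripper_force: 0.0
```

play_rows --commands '[[[0,0,0,-1,-2,-2,8.76],[0,0,0,-3.5,-3.5,-3.5,8.76],[0,0,0,-7,-4,-4,8.76],[0,0,0,-9.5,-4,-4,8.76],[0,0,0,-10,-4,-4,8.76],[0,0,0,-10,-4,-4,8.76]]]'

```text
clock: 27.53
tool_pos: [0.5516, 0.354, 0.2244]
orientation: [-180.0, -0.0, -165.3]
force: [-0.4, 0.1, -0.1]
opening: 0.0876
gripper_force: 0.0
```

```bash
python3 - <<'E'
from h import *
o,p,Rt=obs();print(p,o['clock']);w=ctrl.snapshot('wrist')
print('pred tray centre rim',wproj(w,[[.4436,.3692,.012]],p,Rt),'jar top centre',wproj(w,[[.4436,.3692,.096]],p,Rt))
S=ctrl.snapshot('scene');T=ctrl.snapshot('side');im=np.zeros((600,800,3),np.uint8)
im[:300,:]=cv2.resize(S['color'][110:260,90:490],(800,300));im[300:,:400]=cv2.resize(T['color'][130:370,150:430],(400,300));im[300:,400:]=cv2.resize(w['color'][0:300,100:500],(400,300))
save(dict(color=im),'end')
E
```

```text
[0.55163181 0.35398328 0.22437619] 27.5333
pred tray centre rim [[323.35107104 102.58439375]] jar top centre [[334.05158495  94.86025602]]
```

View pics/end.png

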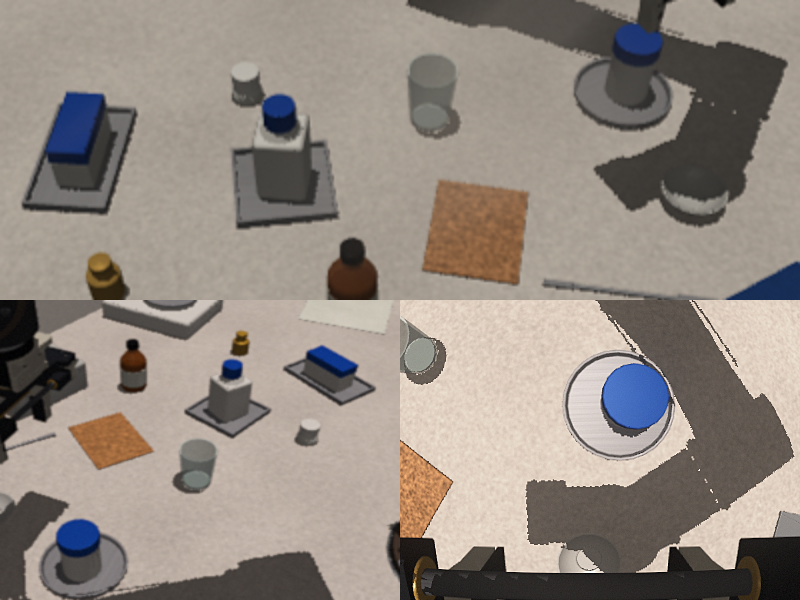

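```bash
python3 - <<'E'
from h import *
e=json.load(open('est.json'));im=np.zeros((600,800,3),np.uint8)
P=dict(oblong_box=('oblong_tray',M['oblong_box']),square_bottle=('square_tray',M['square_bottle']),round_jar=('round_tray',M['round_jar']))
for i,n in enumerate(('scene','side')):
    s=ctrl.snapshot(n);k=4;big=cv2.resize(s['color'],None,fx=k,fy=k,interpolation=cv2.INTER_CUBIC)
    for j,(o,(t,m)) in enumerate(P.items()):
        h=cv2.convexHull(proj(s,place(m,e[t])).astype(np.float32)*k+1.5);cv2.polylines(big,[h.astype(np.int32)],True,(255,0,0),1)
        h2=cv2.convexHull(proj(s,place(M[t][M[t][:,2]==M[t][:,2].max()],e[t])).astype(np.float32)*k+1.5);cv2.polylines(big,[h2.astype(np.int32)],True,(0,255,0),1)
        c=h2.reshape(-1,2).mean(0).astype(int)-[0,40];c=np.clip(c,[133,150],[big.shape[1]-134,big.shape[0]-151])
        im[300*i:300*i+300,266*j:266*j+266]=big[c[1]-150:c[1]+150,c[0]-133:c[0]+133]
save(dict(color=im),'chk')
E
```

```text
(no output)
```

View pics/chk.png

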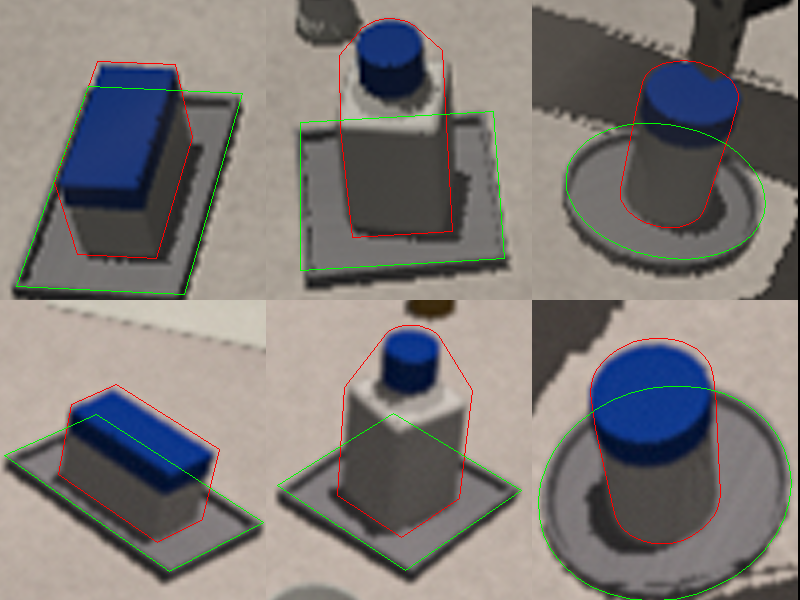

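The red outlines of the ideal placings match the containers within a few mm in both views. All are upright and the arm is clear, so I hand in.

```bash
python3 -c "
from plant import ctrl
print(ctrl.close_job())"
```

```text
the job is handed in; nothing more can be done
None
```

The job is handed in: in the last pictures each container stood upright and within a few millimetres of the middle of its own tray, with the bystanders not touched; the judge's result was not shown.

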